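# Turn the stack and scan its label

## Task

Turn the turntable until the barcode label on the blue containers faces back toward the robot's side of the counter. Then pick up the hand scanner from the bamboo rest, aim its window square at the middle of the label from about 9 cm away without bumping the containers with it, and hold it steady there for two seconds. Finally lay the scanner gently back, right way up and lengthwise in the middle of the bamboo rest, and let go; leave the bowl and both plates where they are.

Things in the scene. Friction and masses are not known exactly. Their poses are not given: they have to be found in the camera images.
- susan (a joint): Angle of the round wooden turntable (300 mm across, top 20 mm above the counter) about its vertical axis, counter-clockwise from above positive. 0: label faces exactly world -x (robot's side); starts at 1.2 to 2.4, so turn it clockwise. Stays where left; about 2 N at a peg moves it. Fixed on its middle: a stack of three blue containers, 112 x 122 mm in plan, top 159 mm above the counter.
- susan_base: Fixed foot of the turntable; origin on the turning axis, at counter height. Its axes are parallel to the world's.
- peg_a (a point): Centre of the top of a dark wooden upright peg, 14 mm across, that stands 45 mm tall on the turntable 135 mm from the axis (top 65 mm above the counter). Seen from the axis with joint 0 it lies toward world +y. At the start it is the one on the robot's side, in front of the stack.
- peg_b (a point): The same for the other peg, opposite, toward world -y at joint 0. At the start it is on the far side.
- label (a point): Centre of the white barcode label (56 mm wide, 42 mm up the slope) on the front of the top container, 140 mm above the counter and 46 mm out from the turning axis. The face slopes at 45 degrees: it looks outward and upward. This point's x axis points square INTO the label (inward and down at 45 degrees), y is level along the label. 
- handle (a point): Grip point of the loose hand scanner (180 g), in the middle of its handle: grey bar 130 mm long (x), 32 mm wide (y), 40 mm tall (z), the point half-way up, 20 mm over its underside. x points forward to the black head, z up. The handle reaches 75 mm behind and 55 mm ahead of this point; the head is 44 mm wide. Starts level on the bamboo rest; grip across its width.
- window (a point): Centre of the scanner's amber window at the end of the black head, which droops 45 degrees: 84.7 mm ahead of and 3.7 mm below the grip point. This point's x axis is the beam, pointing out of the window, forward and down at 45 degrees to the handle; y is level. With the handle level and pointing horizontally at the label, the beam is square to the label.
- rest: Fixed flat bamboo spoon rest, slab 200 mm (x) by 120 mm (y), 15 mm thick, no rim; origin at the centre of its underside.
- bowl: Loose steel mixing bowl, 170 mm across, 75 mm tall, origin at the centre of its underside. Leave alone.
- plate_a: Loose white side plate, 156 mm across, 18 mm tall, origin at the centre of its underside. Leave alone.
- plate_b: Another such plate. Leave alone.
There are look-alikes about, which are no part of the job. Of the things that look like the part that bears handle, the smaller one is meant.

How it is judged:
By the outcome, as a careful person would: the job done as asked, in the order asked, and still so for the second after the job is handed in, with the robot touching nothing.
It also fails if it takes over 72 s, if anything falls off the work surface, if the arm or the gripper's body presses on something with over 40 N, if the wrist force passes 120 N, or if a joint passes its speed limit or range.

## Robot

A 6-joint arm with a two-finger parallel gripper is mounted at the origin on the work surface. World frame = base frame: x ahead of the robot, y to its left, z up, the work surface at z = 0. Lengths are in mm, angles in rad, forces in N, time in s.
With the tool pointing down it reaches from about 225 to 725 mm from the base axis. Payload 3.1 kg.
Tool frame: the origin (TCP) lies on the mounting face of the last link; the fingertips stand 173 mm ahead of it and the grasp point (between the pads) lies 155 mm ahead of it (bot.pinch_z is the z of the grasp point in the tool frame, in mm); z points along the fingers, y is the direction in which the jaws open and shut (so a half turn about z gives the same grasp; the last joint's range is limited). The gripper opens to 85 mm and grips with 20 to 120 N. Pads are 22 mm wide; open, the fingers measure 114 mm over their backs; the gripper's body (76 mm by 85 mm) begins 54 mm behind the grasp point. The pads swing forward as they close: fully open they stand 13 mm farther back than shut.
Start: joints at [-1.318, 0.048, 0.099, 1.622, 0, 1.443], TCP at [195.108, -487.392, 404.712] pointing down, gripper open.
Joint ranges: [-2.91, 2.91], [-0.99, 1.94], [-1.21, 1.42], [-2.12, 2.29], [-1.49, 1.47], [-3.14, 3.14]. Speed limits (rad/s): [2.79, 2.79, 3.14, 3.14, 3.14, 3.14].

## Interface

Orientations are given as a rotation vector (axis times angle).
In Python, from bench import bot gives the robot as it stands.
- The arm moves only by the tool step_arm, never from a script. Its argument "commands" is a list of rows, each an object of numbers: "x", "y", "z": the shift along the tool's x, y, z in units of 10 cm (1.0 is 10 cm); "roll": the turn about the tool's z in units of 45 degrees (1.0 is 45 degrees). In form: [{"x": .., "y": .., "z": .., "roll": ..}, ...]. A call has exactly 5 rows; each row is the pose to reach, as a shift and turn from the pose commanded when the call began, along the tool's axes at that moment; what a row does not reach only later rows make up. A row lasts 1/12 s, in which the tool goes at most 41.7 mm and 7.16 degrees, less where a joint would pass 70% of its speed; a pose out of reach is approached as far as the arm can. A call with a number of a shift or a turn outside -1 to 1 is refused whole. A call with a gripper value outside its range is refused whole. "hand" is the opening, from 0 (shut) to 1 (fully open), set as the call begins (left out, the last holds). The fingers move at their own pace and stop on an object; "newtons" is the grip in N (left out, the last holds). Time passes only in rows, so rows that repeat a pose let the fingers close, or fill a call up. It gives the time, the measured TCP pose, the force and the opening at its end, in the units of the state.
- bot.get_obs(): the state, without advancing time (a new reading comes with each control period).
- bot.camera(name): name is "scene" or "top" or "wrist"; returns the picture (480x640x3 uint8, red, green, blue); there is no depth.
- bot.camera_model(name): a dict with "fx", "fy", "cx", "cy" (pixels), "k1" (the pictures are not rectified: a ray, as slopes to the right and down, at radius r is drawn at 1 + k1 r^2 times it, then the intrinsics apply), "world_from_camera" (4x4, takes a point from camera to world coordinates). Camera axes: x right, y down, z forward; pixel columns grow to the right and rows downward; lengths in mm; the calibration is good to about 2 mm. A picture is of the moment at which its call begins: read the wrist's pose just before it. camera_model takes no time and is no camera call; for the wrist camera it gives the pose at the moment of the call.
- bot.close_job(): hands the job in, once; it reports no verdict.
The state is a dict: "t": time; "q": joint angles; "dq": joint speeds; "tau": joint torques, N m; "ee_pos": TCP position; "eef_rot": TCP orientation; "ft_force": force on the tool from outside, world axes, zero at the start; "moment": the same for the moment, N m; "opening": opening from 0.0 (shut) to 1.0 (fully open).
Only numpy, scipy, OpenCV 4.12 (cv2) and the standard library are available. Lean on these libraries where they do the work, as an engineer would, in place of code of your own. Each camera call takes 0.05 s, during which the arm holds its last target.

## Working session

There is one attempt and no reset: what is moved stays moved. The work goes in short steps, Python scripts to look and compute and a tool call to move; the robot and the scene stay as the last step left them, time stands still between calls to the robot, and variables do not carry over. Pictures are saved under pics/ and viewed, and the job is handed in when it is done.

Besides the shell and the picture viewer there is one more tool, called after "Call:" as a command line: name --argument value ..., lists and objects as JSON in quotes. step_arm: Moves the arm, as the interface text tells. Its arguments: {"type":"object","properties":{"commands":{"type":"array"},"hand":{"type":"number"},"newtons":{"type":"number"}},"required":["commands"]}

```bash
mkdir -p pics; ls; cat > h.py <<'E'
import numpy as np, cv2, json
from bench import bot
from scipy.spatial.transform import Rotation as R
def snap(n,f):
    m=bot.camera_model(n); im=bot.camera(n)
    cv2.imwrite('pics/'+f,cv2.cvtColor(im,cv2.COLOR_RGB2BGR)); 
    np.savez('pics/'+f+'.npz',**{k:np.array(v) for k,v in m.items()})
    return im,m
def load(f): return dict(np.load('pics/'+f+'.npz'))
def ray(m,u,v):
    x=(u-m['cx'])/m['fx'];y=(v-m['cy'])/m['fy'];rd=np.hypot(x,y);r=rd
    for _ in range(50): r=rd/(1+m['k1']*r*r)
    s=r/rd if rd>0 else 1
    T=np.array(m['world_from_camera']);return T[:3,3],T[:3,:3]@np.array([x*s,y*s,1])
def onz(m,u,v,z):
    o,d=ray(m,u,v);return o+d*(z-o[2])/d[2]
def proj(m,p):
    T=np.linalg.inv(np.array(m['world_from_camera']));c=T[:3,:3]@np.array(p)+T[:3,3]
    a=c[:2]/c[2];k=1+m['k1']*(a@a);return np.array([m['fx']*a[0]*k+m['cx'],m['fy']*a[1]*k+m['cy']])
E
python3 - <<'E'
from h import *
print(bot.get_obs())
for n in('scene','top','wrist'):
    im,m=snap(n,n+'0.png');print(n,m)
E
```

```text
pics
{'t': 0.0, 'q': array([-1.31781521e+00,  4.87252722e-02,  9.75722796e-02,  1.62199553e+00,
       -2.80091830e-05,  1.44300182e+00]), 'dq': array([-0.00027282,  0.00033613,  0.0007748 , -0.00022817, -0.00097064,
       -0.00021393]), 'tau': array([ 5.46792362e-04, -3.38781345e+01,  3.20014465e+01,  2.03294400e-02,
       -2.15659370e-04, -4.79704852e-06]), 'ee_pos': array([ 195.04472438, -487.19448453,  403.51712146]), 'eef_rot': array([-3.08252349e+00, -5.94070220e-01,  2.74825035e-04]), 'ft_force': array([-0.63335719,  0.37902116, -0.02816909]), 'moment': array([ 0.05762774,  0.05954328, -0.07643108]), 'opening': 0.9980909925232909}
scene {'fx': 462.8446539808457, 'fy': 462.8446539808457, 'cx': 326.82244397877184, 'cy': 238.19304556374604, 'k1': -0.09260940166461189, 'world_from_camera': array([[-5.46699009e-01,  6.64555589e-01, -5.09397745e-01,
         1.12230169e+03],
       [ 8.37246706e-01,  4.42390490e-01, -3.21416563e-01,
         4.52056004e+02],
       [ 1.17535447e-02, -6.02209700e-01, -7.98251421e-01,
         1.01750628e+03],
       [ 0.00000000e+00,  0.00000000e+0
[... 348 characters left out ...]
         9.37839619e+01],
       [-1.48413318e-02, -7.51135880e-02, -9.97064533e-01,
         1.59192478e+03],
       [ 0.00000000e+00,  0.00000000e+00,  0.00000000e+00,
         1.00000000e+00]])}
wrist {'fx': 348.63743779959043, 'fy': 348.63743779959043, 'cx': 324.46860436745243, 'cy': 235.03507135033308, 'k1': -0.041696788373174136, 'world_from_camera': array([[ 3.72383522e-01, -8.87227379e-01, -2.72319830e-01,
         2.65345864e+02],
       [-9.28075430e-01, -3.56797415e-01, -1.06637707e-01,
        -4.58591508e+02],
       [-2.55111840e-03,  2.92443468e-01, -9.56279410e-01,
         3.73575473e+02],
       [ 0.00000000e+00,  0.00000000e+00,  0.00000000e+00,
         1.00000000e+00]])}
```

View pics/scene0.png

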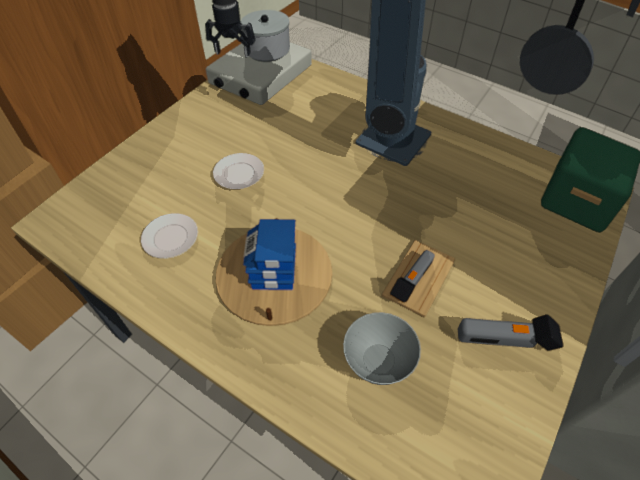

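View pics/top0.png

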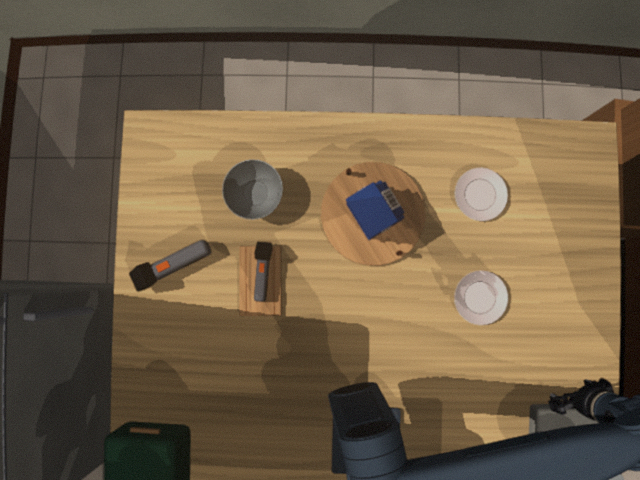

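View pics/wrist0.png

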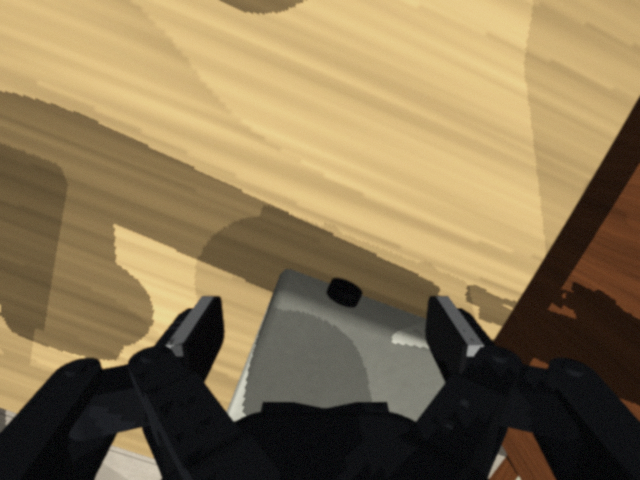

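Top view: turntable around (375,214), pegs at (401,252) near and (349,172) far, label on the upper right face (392,199), the small scanner on the rest at (262,272), and the larger look-alike at (170,265). I'll zoom in to measure.

```bash
python3 - <<'E'
from h import *
im=cv2.imread('pics/top0.png')
a=cv2.resize(im[150:280,310:440],None,fx=6,fy=6,interpolation=cv2.INTER_CUBIC)[:600]
cv2.imwrite('pics/ztt.png',cv2.resize(im[155:275,310:450],None,fx=5,fy=5,interpolation=cv2.INTER_CUBIC))
cv2.imwrite('pics/zrest.png',cv2.resize(im[230:325,220:310],None,fx=6,fy=6,interpolation=cv2.INTER_CUBIC))
im=cv2.imread('pics/scene0.png')
cv2.imwrite('pics/zs.png',cv2.resize(im[210:330,200:340],None,fx=5,fy=5,interpolation=cv2.INTER_CUBIC))
E
```

```text
(no output)
```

View pics/ztt.png

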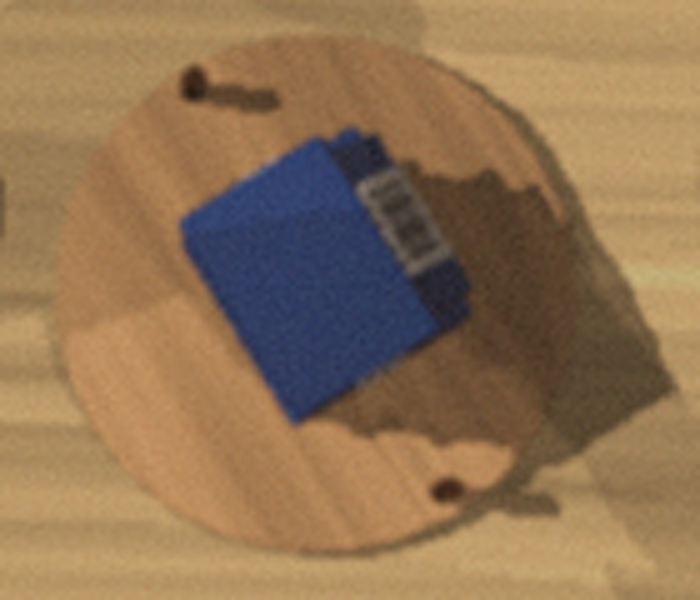

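View pics/zrest.png

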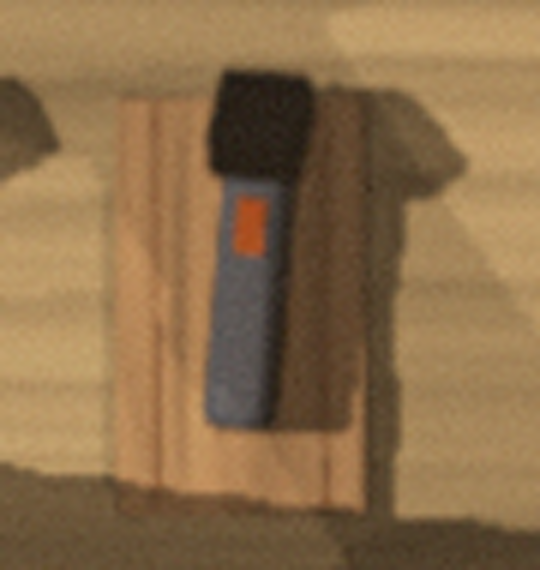

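View pics/zs.png

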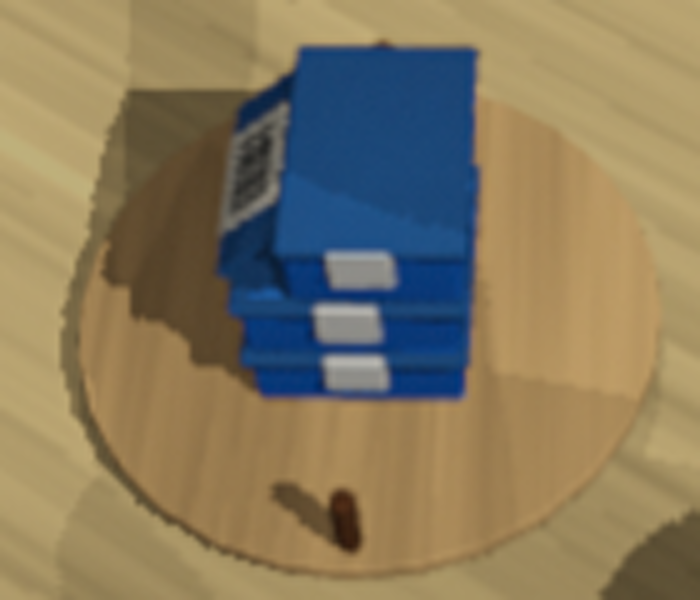

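```bash
python3 - <<'E'
from h import *
from scipy.optimize import least_squares
m=load('top0.png'); s=load('scene0.png')
T=lambda u,v:(310+u/5,155+v/5)
pa=onz(m,*T(446,489),65)[:2]; pb=onz(m,*T(192,80),65)[:2]
print('pa',pa,'pb',pb,'mid',(pa+pb)/2,'d',np.linalg.norm(pa-pb),np.degrees(np.arctan2(*(pa-pb)[::-1]))%360)
# disc edge by ellipse: points on crop boundary
E=[(55,300),(65,370),(130,470),(220,530),(320,552),(420,530),(325,35),(230,50),(150,105),(90,175),(575,300),(480,88)]
P=np.array([onz(m,*T(*e),20)[:2] for e in E])
r=least_squares(lambda p:np.hypot(*(P-p[:2]).T)-p[2],[480,0,150]);print('disc',r.x,r.fun.round(1))
# scene: peg b top 
S=lambda u,v:(200+u/5,210+v/5)
print('pb scene',onz(s,*S(343,494),65))
print('box tops top', [onz(m,*T(*e),159)[:2].round(1) for e in [(183,228),(298,420),(437,332),(318,140)]])
# rest corners (z15) and scanner
Q=lambda u,v:(220+u/6,230+v/6)
for e in [(120,98),(362,95),(115,505),(365,510)]: print('rest',onz(m,*Q(*e),15).round(1))
for n,e,z in [('rear l',(207,425),55),('rear r',(268,425),55),('front l',(222,180),55),('front r',(290,183),55),('head fl',(222,72),45),('head fr',(313,78),45)]: print(n,onz(m,*Q(*e),z).round(1))
for n,u,v,z in [('bowl',252,190,75),('plA',482,194,18),('plB',481,298,18)]: print(n,onz(m,u,v,z).round())
E
```

```text
pa [531.47505856 -77.57336343] pb [756.47815723  67.14762415] mid [643.9766079   -5.21286964] d 267.52674381733885 212.74894290546632
disc [644.58186948  -8.02998856 148.1116748 ] [ 2.   3.  -0.2 -1.1  0.2 -0.7  0.6  0.3 -3.9 -1.6 -1.1  2.6]
pb scene [760.68084797  68.26374696  65.        ]
box tops top [array([659.9,  71.9]), array([561. ,  10.3]), array([608.5, -61.2]), array([707.9,   2.3])]
rest [541.8 371.8  15. ]
rest [545.9 255.9  15. ]
rest [348.4 368.   15. ]
rest [349.6 248.9  15. ]
rear l [389.4 319.2  55. ]
rear r [390.2 290.9  55. ]
front l [502.7 315.7  55. ]
front r [502.1 284.   55. ]
head fl [553.5 318.8  45. ]
head fr [551.7 276.   45. ]
bowl [696. 333.  75.]
plA [ 709. -321.   18.]
plB [ 410. -319.   18.]
```

```bash
cat > go.py <<'E'
import sys
from h import *
# usage go.py x y z yawdeg (pinch target)
o=bot.get_obs();r=R.from_rotvec(o['eef_rot']).as_matrix()
yaw=np.degrees(np.arctan2(r[1,0],r[0,0]))
p=o['ee_pos']+r@[0,0,bot.pinch_z]
print('t%.1f'%o['t'],'pinch',p.round(1),'yaw',yaw.round(1),'tilt',np.degrees(np.arccos(-r[2,2])).round(2),'F',o['ft_force'].round(1),'op',round(o['opening'],3),'q',o['q'].round(2))
if len(sys.argv)>1:
    x,y,z,w=map(float,sys.argv[1:5])
    d=r.T@(np.array([x,y,z])-p);dy=(w-yaw+180)%360-180
    print('shift units',(d/100).round(3),'roll',round(-dy/45,3))
E
python3 go.py 531.5 -78 150 212.7
```

```text
t0.1 pinch [ 195.  -487.   249.1] yaw 21.8 tilt 0.11 F [ 1.2  0.8 -0.3] op 1.003 q [-1.32  0.05  0.1   1.62  0.    1.44]
shift units [ 4.644 -2.544  0.997] roll 3.758
```

Call:
step_arm --commands '[{"x":0.2,"y":-0.12,"roll":-0.1},{"x":0.4,"y":-0.24,"roll":-0.25},{"x":0.6,"y":-0.36,"roll":-0.4},{"x":0.8,"y":-0.5,"roll":-0.55},{"x":1.0,"y":-0.6,"roll":-0.7}]' --hand 0.5 --newtons 20

```text
invalid input
```

```bash
python3 go.py 531.5 -78 150 212.7
```

```text
t0.1 pinch [ 195.  -487.   249.1] yaw 21.8 tilt 0.11 F [ 1.2  0.8 -0.3] op 1.003 q [-1.32  0.05  0.1   1.62  0.    1.44]
shift units [ 4.644 -2.544  0.997] roll 3.758
```

Perhaps every key is required.

Call:
step_arm --commands '[{"x":0.2,"y":-0.12,"z":0,"roll":-0.1},{"x":0.4,"y":-0.24,"z":0,"roll":-0.25},{"x":0.6,"y":-0.36,"z":0,"roll":-0.4},{"x":0.8,"y":-0.5,"z":0,"roll":-0.55},{"x":1.0,"y":-0.6,"z":0,"roll":-0.7}]' --hand 0.5 --newtons 20

```text
t: 0.57
ee_pos: [265.9, -393.2, 404.3]
eef_rot: [-2.803, -1.417, -0.0]
ft_force: [0.6, 0.2, 0.4]
opening: 0.5
```

```bash
python3 go.py 531.5 -78 150 212.7
```

```text
t0.6 pinch [ 265.9 -393.1  249.6] yaw 53.6 tilt 0.07 F [0.6 0.2 0.4] op 0.5 q [-1.12 -0.08 -0.03  1.62  0.    1.09]
shift units [4.111 0.272 0.999] roll -3.535
```

Call:
step_arm --commands '[{"x":0.2,"y":0,"z":0,"roll":-0.15},{"x":0.4,"y":0,"z":0,"roll":-0.3},{"x":0.6,"y":0,"z":0,"roll":-0.45},{"x":0.8,"y":0,"z":0,"roll":-0.6},{"x":1.0,"y":0,"z":0,"roll":-0.75}]'

```text
t: 0.98
ee_pos: [325.8, -313.4, 404.3]
eef_rot: [-2.271, -2.17, -0.0]
ft_force: [-0.2, -0.5, 0.0]
opening: 0.499
```

```bash
python3 go.py 531.5 -78 150 212.7
```

```text
t1.0 pinch [ 325.7 -313.3  249.6] yaw 87.4 tilt 0.04 F [-0.2 -0.5  0. ] op 0.499 q [-0.91 -0.14 -0.08  1.63  0.    0.7 ]
shift units [2.443 1.949 0.997] roll -2.785
```

Call:
step_arm --commands '[{"x":0.2,"y":0.15,"z":0,"roll":-0.15},{"x":0.4,"y":0.3,"z":0,"roll":-0.3},{"x":0.6,"y":0.45,"z":0,"roll":-0.45},{"x":0.8,"y":0.6,"z":0,"roll":-0.6},{"x":1.0,"y":0.8,"z":0,"roll":-0.75}]'

```text
t: 1.4
ee_pos: [410.5, -217.4, 404.5]
eef_rot: [-1.544, -2.735, 0.0]
ft_force: [0.3, 0.3, 0.8]
opening: 0.501
```

```bash
python3 go.py 531.5 -78 150 212.7
```

```text
t1.4 pinch [ 410.4 -217.4  249.8] yaw 121.1 tilt 0.05 F [0.3 0.3 0.8] op 0.501 q [-0.63 -0.11 -0.05  1.63 -0.    0.4 ]
shift units [0.567 1.758 0.998] roll -2.035
```

Call:
step_arm --commands '[{"x":0.06,"y":0.2,"z":0,"roll":-0.15},{"x":0.12,"y":0.4,"z":0,"roll":-0.3},{"x":0.18,"y":0.6,"z":0,"roll":-0.45},{"x":0.25,"y":0.8,"z":0,"roll":-0.6},{"x":0.32,"y":1.0,"z":0,"roll":-0.75}]'

```text
t: 1.82
ee_pos: [480.4, -138.9, 404.3]
eef_rot: [-0.682, -3.066, -0.0]
ft_force: [1.3, 0.0, 0.4]
opening: 0.5
```

```bash
python3 go.py 531.5 -78 150 212.7
```

```text
t1.8 pinch [ 480.3 -138.8  249.6] yaw 154.9 tilt 0.04 F [1.3 0.  0.4] op 0.5 q [-0.42 -0.02  0.03  1.62 -0.    0.02]
shift units [-0.206  0.768  0.995] roll -1.284
```

Call:
step_arm --commands '[{"x":-0.04,"y":0.16,"z":0.1,"roll":-0.15},{"x":-0.08,"y":0.32,"z":0.2,"roll":-0.3},{"x":-0.12,"y":0.48,"z":0.35,"roll":-0.45},{"x":-0.16,"y":0.64,"z":0.5,"roll":-0.6},{"x":-0.2,"y":0.77,"z":0.6,"roll":-0.75}]'

```text
t: 2.23
ee_pos: [531.1, -77.8, 342.6]
eef_rot: [0.238, -3.13, -0.002]
ft_force: [-1.1, -0.2, -0.0]
opening: 0.497
```

Call:
step_arm --commands '[{"x":0,"y":0,"z":0.1,"roll":-0.15},{"x":0,"y":0,"z":0.2,"roll":-0.3},{"x":0,"y":0,"z":0.3,"roll":-0.45},{"x":0,"y":0,"z":0.4,"roll":-0.53},{"x":0,"y":0,"z":0.4,"roll":-0.53}]'

```text
t: 2.65
ee_pos: [530.0, -78.5, 301.7]
eef_rot: [0.871, -3.014, -0.004]
ft_force: [-2.2, -0.3, 0.4]
opening: 0.498
```

```bash
python3 go.py 531.5 -78 52 212.7; python3 -c "
from h import *
im,m=snap('wrist','w1.png');snap('top','t1.png')
print(proj(m,[531.5,-78,65]),proj(m,[531.5,-78,20]))"
```

```text
t2.6 pinch [529.2 -78.3 147. ] yaw -147.8 tilt 0.32 F [-2.2 -0.3  0.4] op 0.498 q [-0.27  0.08 -0.07  1.42 -0.   -0.83]
shift units [-0.024 -0.013  0.949] roll -0.01
[321.93726752 254.05547117] [322.09020956 233.63196376]
```

View pics/w1.png

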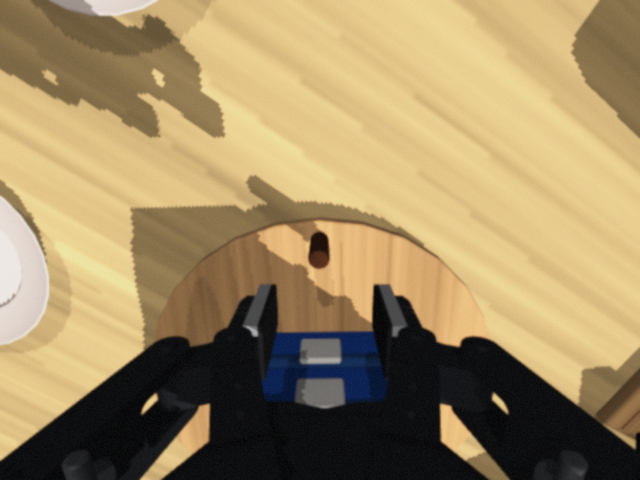

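The peg top sits at about (319,255), and my estimate projects to (322,254), so they agree within 1 to 2 mm. Descending around the peg.

Call:
step_arm --commands '[{"x":-0.02,"y":-0.01,"z":0.15,"roll":0},{"x":-0.02,"y":-0.01,"z":0.35,"roll":0},{"x":-0.02,"y":-0.01,"z":0.55,"roll":0},{"x":-0.02,"y":-0.01,"z":0.75,"roll":0},{"x":-0.02,"y":-0.01,"z":0.93,"roll":0}]'

```text
t: 3.17
ee_pos: [533.5, -78.8, 211.7]
eef_rot: [-0.867, 3.018, -0.001]
ft_force: [-0.6, 1.0, -0.7]
opening: 0.503
```

Call:
step_arm --commands '[{"x":0,"y":0,"z":0,"roll":0},{"x":0,"y":0,"z":0,"roll":0},{"x":0,"y":0,"z":0,"roll":0},{"x":0,"y":0,"z":0,"roll":0},{"x":0,"y":0,"z":0,"roll":0}]' --hand 0.27

```text
t: 3.58
ee_pos: [534.2, -78.9, 213.7]
eef_rot: [-0.869, 3.016, -0.003]
ft_force: [0.3, 0.9, -0.4]
opening: 0.268
```

```bash
python3 go.py 531.5 -78 52 212.7; python3 -c "
from h import *
im,m=snap('wrist','w2.png')"
```

```text
t3.6 pinch [534.7 -79.1  59. ] yaw -147.8 tilt 0.2 F [ 0.3  0.9 -0.4] op 0.268 q [-0.27  0.13 -0.2   1.24  0.   -0.83]
shift units [0.021 0.026 0.07 ] roll -0.012
```

View pics/w2.png

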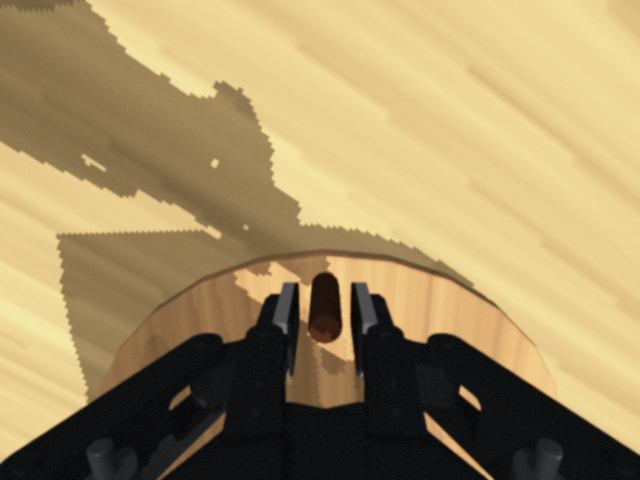

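Call:
step_arm --commands '[{"x":0.02,"y":0,"z":0.1,"roll":0},{"x":0.02,"y":0,"z":0.13,"roll":0},{"x":0.02,"y":0,"z":0.13,"roll":0},{"x":0.02,"y":0,"z":0.13,"roll":0},{"x":0.02,"y":0,"z":0.13,"roll":0}]'

```text
t: 4.05
ee_pos: [531.4, -79.7, 198.4]
eef_rot: [0.87, -3.018, -0.0]
ft_force: [0.2, -0.1, -0.2]
opening: 0.273
```

```bash
python3 go.py 531.5 -78 50 212.7
python3 -c "
import numpy as np
c,R=np.array([644.2,-6.5]),135
for d in range(0,31,3):
  a=np.radians(d);print(d,'inward %.3f tang %.3f roll %.3f'%(R*(1-np.cos(a))/100,R*np.sin(a)/100,d/45))"
```

```text
t4.0 pinch [531.3 -79.7  43.7] yaw -147.8 tilt 0.03 F [ 0.2 -0.1 -0.2] op 0.273 q [-0.27  0.14 -0.22  1.21  0.   -0.84]
shift units [-0.011  0.013 -0.063] roll -0.012
0 inward 0.000 tang 0.000 roll 0.000
3 inward 0.002 tang 0.071 roll 0.067
6 inward 0.007 tang 0.141 roll 0.133
9 inward 0.017 tang 0.211 roll 0.200
12 inward 0.030 tang 0.281 roll 0.267
15 inward 0.046 tang 0.349 roll 0.333
18 inward 0.066 tang 0.417 roll 0.400
21 inward 0.090 tang 0.484 roll 0.467
24 inward 0.117 tang 0.549 roll 0.533
27 inward 0.147 tang 0.613 roll 0.600
30 inward 0.181 tang 0.675 roll 0.667
```

Call:
step_arm --commands '[{"x":0,"y":0.09,"z":-0.02,"roll":0.09},{"x":-0.01,"y":0.19,"z":-0.05,"roll":0.18},{"x":-0.03,"y":0.28,"z":-0.05,"roll":0.27},{"x":-0.05,"y":0.37,"z":-0.05,"roll":0.36},{"x":-0.08,"y":0.46,"z":-0.05,"roll":0.44}]'

```text
t: 4.47
ee_pos: [513.9, -36.8, 204.3]
eef_rot: [-0.332, 3.124, -0.004]
ft_force: [-0.2, -1.8, 1.3]
opening: 0.27
```

```bash
cat > arc.py <<'E'
import sys
from h import *
o=bot.get_obs();r=R.from_rotvec(o['eef_rot']).as_matrix();p=o['ee_pos']+r@[0,0,bot.pinch_z]
v=p[:2]-[644.2,-6.5];yaw=np.degrees(np.arctan2(r[1,0],r[0,0]))%360
print('r',np.hypot(*v).round(1),'ang',(np.degrees(np.arctan2(v[1],v[0]))%360).round(1),'yaw',yaw.round(1),'z',p[2].round(1),'F',o['ft_force'].round(1),'op',round(o['opening'],3),'q6',o['q'][5].round(2))
E
python3 arc.py
```

```text
r 133.8 ang 193.2 yaw 192.1 z 49.6 F [-0.2 -1.8  1.3] op 0.27 q6 -0.41
```

Call:
step_arm --commands '[{"x":0,"y":0.09,"z":0,"roll":0.09},{"x":-0.01,"y":0.19,"z":0,"roll":0.18},{"x":-0.03,"y":0.28,"z":0,"roll":0.27},{"x":-0.05,"y":0.37,"z":0,"roll":0.36},{"x":-0.08,"y":0.46,"z":0,"roll":0.44}]'

```text
t: 4.88
ee_pos: [511.6, 10.1, 204.1]
eef_rot: [-0.21, -3.135, 0.003]
ft_force: [-1.1, -3.1, 1.2]
opening: 0.275
```

```bash
python3 arc.py
```

```text
r 133.6 ang 173.0 yaw 172.3 z 49.4 F [-1.1 -3.1  1.2] op 0.275 q6 0.02
```

Call:
step_arm --commands '[{"x":0,"y":0.09,"z":0,"roll":0.09},{"x":-0.01,"y":0.19,"z":0,"roll":0.18},{"x":-0.03,"y":0.28,"z":0,"roll":0.27},{"x":-0.05,"y":0.37,"z":0,"roll":0.36},{"x":-0.08,"y":0.46,"z":0,"roll":0.44}]'

```text
t: 5.3
ee_pos: [525.4, 54.8, 203.8]
eef_rot: [-0.745, -3.051, 0.002]
ft_force: [-1.7, -0.2, 0.8]
opening: 0.271
```

```bash
python3 arc.py; python3 -c "
from h import *
im,m=snap('wrist','w3.png')"
```

```text
r 133.8 ang 152.8 yaw 152.6 z 49.1 F [-1.7 -0.2  0.8] op 0.271 q6 0.46
```

View pics/w3.png

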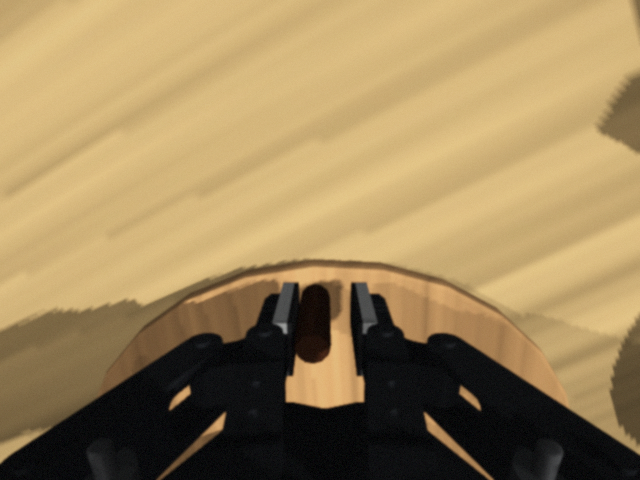

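The peg is still between the pads, touching the pushing (left) one. I'll continue the arc.

Call:
step_arm --commands '[{"x":0,"y":0.09,"z":0,"roll":0.09},{"x":-0.01,"y":0.19,"z":0,"roll":0.18},{"x":-0.03,"y":0.28,"z":0,"roll":0.27},{"x":-0.05,"y":0.37,"z":0,"roll":0.36},{"x":-0.08,"y":0.46,"z":0,"roll":0.44}]'

```text
t: 5.77
ee_pos: [553.4, 92.0, 203.6]
eef_rot: [-1.256, -2.878, 0.002]
ft_force: [-1.7, -0.3, 0.8]
opening: 0.269
```

```bash
python3 arc.py
```

```text
r 134.0 ang 132.8 yaw 132.9 z 48.9 F [-1.7 -0.3  0.8] op 0.269 q6 0.87
```

Call:
step_arm --commands '[{"x":0,"y":0.09,"z":0,"roll":0.09},{"x":-0.01,"y":0.19,"z":0,"roll":0.18},{"x":-0.03,"y":0.28,"z":0,"roll":0.27},{"x":-0.05,"y":0.37,"z":0,"roll":0.36},{"x":-0.08,"y":0.46,"z":0,"roll":0.44}]'

```text
t: 6.18
ee_pos: [592.5, 117.6, 203.4]
eef_rot: [-1.731, -2.619, 0.002]
ft_force: [-2.4, 0.6, 0.6]
opening: 0.268
```

```bash
python3 arc.py; python3 go.py 644.2 128.5 49 90
```

```text
r 134.6 ang 112.7 yaw 113.1 z 48.7 F [-2.4  0.6  0.6] op 0.268 q6 1.25
t6.2 pinch [592.2 117.7  48.7] yaw 113.1 tilt 0.14 F [-2.4  0.6  0.6] op 0.268 q [ 0.08  0.3  -0.02  1.26  0.    1.25]
shift units [-0.104  0.521 -0.004] roll 0.513
```

Call:
step_arm --commands '[{"x":0,"y":0.11,"z":0,"roll":0.1},{"x":-0.02,"y":0.22,"z":0,"roll":0.21},{"x":-0.04,"y":0.33,"z":0,"roll":0.32},{"x":-0.07,"y":0.43,"z":0,"roll":0.42},{"x":-0.1,"y":0.52,"z":0,"roll":0.51}]'

```text
t: 6.6
ee_pos: [644.7, 128.9, 203.4]
eef_rot: [-2.218, -2.222, 0.001]
ft_force: [-1.7, -0.1, 1.0]
opening: 0.268
```

Call:
step_arm --commands '[{"x":0,"y":0,"z":0,"roll":0},{"x":0,"y":0,"z":0,"roll":0},{"x":0,"y":0,"z":0,"roll":0},{"x":0,"y":0,"z":0,"roll":0},{"x":0,"y":0,"z":0,"roll":0}]' --hand 0

```text
t: 7.02
ee_pos: [644.5, 128.7, 203.6]
eef_rot: [2.216, 2.227, 0.001]
ft_force: [1.9, 0.8, -2.0]
opening: 0.158
```

```bash
python3 arc.py; python3 go.py 644.2 128.5 49 90;python3 -c "
from h import *
im,m=snap('wrist','w4.png');im,m=snap('top','t4.png')
cv2.imwrite('pics/zt4.png',cv2.resize(cv2.imread('pics/t4.png')[155:275,310:450],None,fx=5,fy=5,interpolation=cv2.INTER_CUBIC))"
```

```text
r 135.2 ang 89.8 yaw 90.3 z 48.9 F [ 1.9  0.8 -2. ] op 0.158 q6 1.66
t7.0 pinch [644.6 128.7  48.9] yaw 90.3 tilt 0.02 F [ 1.9  0.8 -2. ] op 0.158 q [0.1  0.43 0.15 1.29 0.   1.66]
shift units [-0.002 -0.004 -0.001] roll 0.006
```

View pics/w4.png

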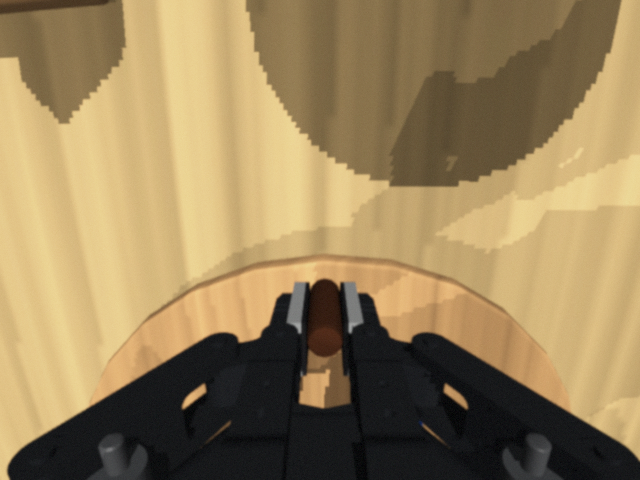

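View pics/zt4.png

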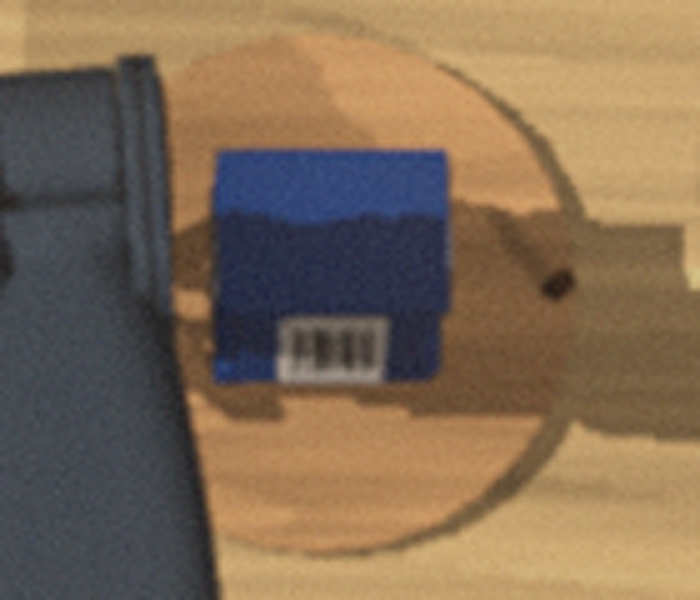

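```bash
python3 - <<'E'
from h import *
m=load('t4.png');T=lambda u,v:(310+u/5,155+v/5)
f=[onz(m,*T(*e),159)[:2] for e in [(216,150),(447,150)]];print(f,np.degrees(np.arctan2(*(f[1]-f[0])))) 
pb=onz(m,*T(559,285),65);print(pb)
c=np.array([644.3,-6.5]);print(np.degrees(np.arctan2(*(pb[:2]-c)[::-1])))
for e in [(278,317),(388,319),(276,380),(384,383)]: print(onz(m,*T(*e),155 if e[1]<350 else 125).round(1))
E
```

```text
[array([701.33533292,  55.51566468]), array([704.19514884, -65.22168132])] 178.64313110288126
[ 646.09456209 -138.89681503   65.        ]
-89.22343647347411
[614.8  21.4 155. ]
[615.1 -35.9 155. ]
[584.5  20.3 125. ]
[584.2 -37.  125. ]
```

The label now faces the robot. Peg, peg_b and label angle estimates agree within about 1°. Next I release, rise and go to the scanner.

Call:
step_arm --commands '[{"x":0,"y":0,"z":0,"roll":0},{"x":0,"y":0,"z":0,"roll":0},{"x":0,"y":0,"z":0,"roll":0},{"x":0,"y":0,"z":-0.15,"roll":0},{"x":0,"y":0,"z":-0.4,"roll":0}]' --hand 0.4

```text
t: 7.53
ee_pos: [642.8, 128.4, 240.0]
eef_rot: [-2.213, -2.222, 0.011]
ft_force: [0.2, -0.7, 0.9]
opening: 0.398
```

Call:
step_arm --commands '[{"x":0,"y":0,"z":-0.3,"roll":0},{"x":0,"y":0,"z":-0.6,"roll":0},{"x":0,"y":0,"z":-0.9,"roll":0},{"x":0.1,"y":0,"z":-1.0,"roll":0},{"x":0.3,"y":0,"z":-1.0,"roll":-0.1}]' --hand 0.8

```text
t: 7.95
ee_pos: [645.7, 157.1, 350.0]
eef_rot: [2.126, 2.304, 0.01]
ft_force: [0.4, -0.0, -0.5]
opening: 0.797
```

```bash
python3 go.py 465 301.5 150 177.5
```

```text
t8.0 pinch [647.1 157.1 195.3] yaw 94.6 tilt 0.53 F [ 0.4 -0.  -0.5] op 0.797 q [ 0.14  0.41  0.42  1.57 -0.    1.63]
shift units [ 1.586 -1.703  0.436] roll -1.842
```

Call:
step_arm --commands '[{"x":0.15,"y":-0.17,"z":0,"roll":-0.15},{"x":0.3,"y":-0.34,"z":0,"roll":-0.3},{"x":0.45,"y":-0.51,"z":0,"roll":-0.45},{"x":0.6,"y":-0.68,"z":0,"roll":-0.6},{"x":0.8,"y":-0.85,"z":0,"roll":-0.75}]'

```text
t: 8.37
ee_pos: [552.3, 231.3, 344.0]
eef_rot: [1.359, 2.832, -0.001]
ft_force: [1.2, 0.9, 1.0]
opening: 0.802
```

```bash
python3 go.py 465 301.5 150 177.5
```

```text
t8.4 pinch [552.3 231.2 189.3] yaw 128.7 tilt 0.04 F [1.2 0.9 1. ] op 0.802 q [ 0.28  0.24  0.19  1.52 -0.    1.18]
shift units [ 1.095 -0.241  0.392] roll -1.084
```

Call:
step_arm --commands '[{"x":0.2,"y":-0.05,"z":0.05,"roll":-0.15},{"x":0.4,"y":-0.1,"z":0.1,"roll":-0.3},{"x":0.6,"y":-0.15,"z":0.15,"roll":-0.45},{"x":0.8,"y":-0.2,"z":0.2,"roll":-0.6},{"x":1.0,"y":-0.24,"z":0.25,"roll":-0.75}]'

```text
t: 8.78
ee_pos: [471.1, 295.1, 318.8]
eef_rot: [0.477, 3.105, -0.0]
ft_force: [-0.1, 0.4, -0.8]
opening: 0.796
```

```bash
python3 go.py 465 301.5 150 177.5
```

```text
t8.8 pinch [471.1 295.1 164.1] yaw 162.5 tilt 0.01 F [-0.1  0.4 -0.8] op 0.796 q [ 0.44  0.13  0.01  1.46 -0.    0.74]
shift units [0.078 0.043 0.141] roll -0.332
```

Call:
step_arm --commands '[{"x":0.04,"y":0.02,"z":0,"roll":-0.12},{"x":0.08,"y":0.04,"z":0,"roll":-0.24},{"x":0.08,"y":0.04,"z":0,"roll":-0.33},{"x":0.08,"y":0.04,"z":0,"roll":-0.33},{"x":0.08,"y":0.04,"z":0,"roll":-0.33}]'

```text
t: 9.2
ee_pos: [465.7, 301.0, 319.0]
eef_rot: [0.083, 3.14, -0.0]
ft_force: [-0.9, 0.6, -0.7]
opening: 0.801
```

```bash
python3 go.py 465 301.5 150 177.5; python3 -c "
from h import *
im,m=snap('wrist','w5.png')"
```

```text
t9.2 pinch [465.7 301.  164.3] yaw 177.0 tilt 0.01 F [-0.9  0.6 -0.7] op 0.801 q [ 0.45  0.12  0.01  1.46 -0.    0.51]
shift units [0.008 0.005 0.143] roll -0.012
```

View pics/w5.png

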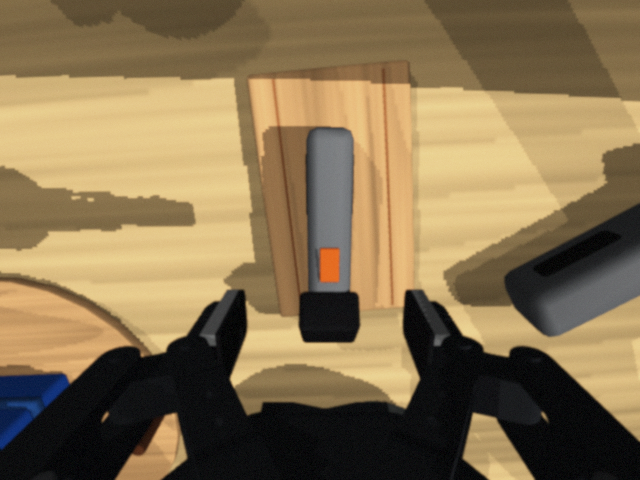

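```bash
python3 - <<'E'
from h import *
m=load('w5.png')
C=[onz(m,*e,15)[:2] for e in [(249,78),(409,62),(281,316),(413,307)]]
for c in C: print('rest',c.round(1))
print('centre',np.mean(C,0).round(1), 'yaw',[np.degrees(np.arctan2(*(b-a)[::-1])).round(1) for a,b in [(C[0],C[2]),(C[1],C[3])]])
for e in [(307,140),(354,140),(310,285),(351,285)]: print('handle top',onz(m,*e,52)[:2].round(1))
print('rear',onz(m,330,127,50).round(1))
for e in [(321,249),(338,248),(321,283),(340,281)]: print('orange',onz(m,*e,55).round(1))
E
python3 -c "
import cv2;im=cv2.imread('pics/w5.png');cv2.imwrite('pics/zw5.png',cv2.resize(im[50:350,230:430],None,fx=2,fy=2,interpolation=cv2.INTER_CUBIC))"
```

```text
rest [353.5 252.8]
rest [348.7 369.2]
rest [549. 259.]
rest [546.3 376. ]
centre [449.4 314.2] yaw [np.float64(1.8), np.float64(2.0)]
handle top [398.7 294. ]
handle top [400.3 324.9]
handle top [502.9 289.3]
handle top [504.5 319.7]
rear [391.2 309.5  50. ]
orange [473.9 299.1  55. ]
orange [473.8 311.2  55. ]
orange [500.3 297.6  55. ]
orange [499.4 311.6  55. ]
```

View pics/zw5.png

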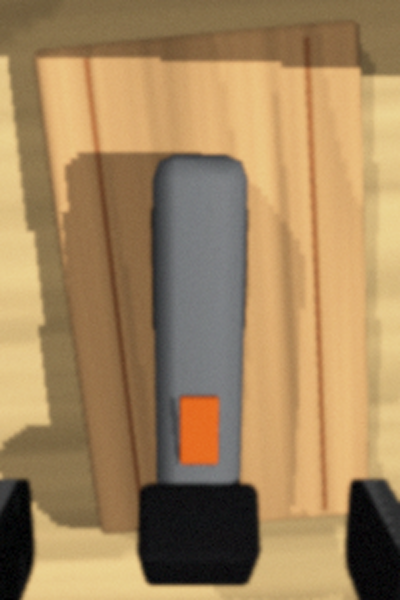

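Call:
step_arm --commands '[{"x":0,"y":0.04,"z":0.2,"roll":0},{"x":0,"y":0.04,"z":0.4,"roll":0},{"x":0,"y":0.04,"z":0.6,"roll":0},{"x":0,"y":0.04,"z":0.8,"roll":0},{"x":0,"y":0.04,"z":0.9,"roll":0}]'

```text
t: 9.67
ee_pos: [465.3, 304.3, 225.9]
eef_rot: [-0.083, -3.137, 0.003]
ft_force: [-0.7, -1.3, -0.7]
opening: 0.797
```

```bash
python3 go.py 465.5 304.5 41 177.3
```

```text
t9.7 pinch [464.7 304.   71.2] yaw 177.0 tilt 0.24 F [-0.7 -1.3 -0.7] op 0.797 q [ 0.46  0.17 -0.13  1.28 -0.    0.51]
shift units [-0.008  0.006  0.302] roll -0.007
```

Call:
step_arm --commands '[{"x":0,"y":0,"z":0.15,"roll":0},{"x":0,"y":0,"z":0.25,"roll":0},{"x":0,"y":0,"z":0.28,"roll":0},{"x":0,"y":0,"z":0.28,"roll":0},{"x":0,"y":0,"z":0.28,"roll":0}]'

```text
t: 10.08
ee_pos: [466.4, 305.1, 201.4]
eef_rot: [0.081, 3.14, 0.001]
ft_force: [0.8, 0.1, -0.1]
opening: 0.801
```

```bash
python3 go.py 465.5 304.5 41 177.3
```

```text
t10.1 pinch [466.5 305.2  46.7] yaw 177.0 tilt 0.05 F [ 0.8  0.1 -0.1] op 0.801 q [ 0.46  0.18 -0.16  1.23  0.    0.51]
shift units [ 0.01  -0.007  0.057] roll -0.006
```

Call:
step_arm --commands '[{"x":0,"y":0,"z":0.03,"roll":0},{"x":0,"y":0,"z":0.03,"roll":0},{"x":0,"y":0,"z":0.03,"roll":0},{"x":0,"y":0,"z":0.03,"roll":0},{"x":0,"y":0,"z":0.03,"roll":0}]'

```text
t: 10.5
ee_pos: [466.2, 305.1, 198.1]
eef_rot: [0.08, 3.14, 0.001]
ft_force: [0.7, -0.0, -0.7]
opening: 0.801
```

```bash
python3 go.py 465.5 304.5 41 177.3; python3 -c "
from h import *
im,m=snap('wrist','w6.png')"
```

```text
t10.5 pinch [466.3 305.2  43.4] yaw 177.1 tilt 0.04 F [ 0.7 -0.  -0.7] op 0.801 q [ 0.46  0.19 -0.16  1.22  0.    0.51]
shift units [ 0.008 -0.007  0.024] roll -0.005
```

View pics/w6.png

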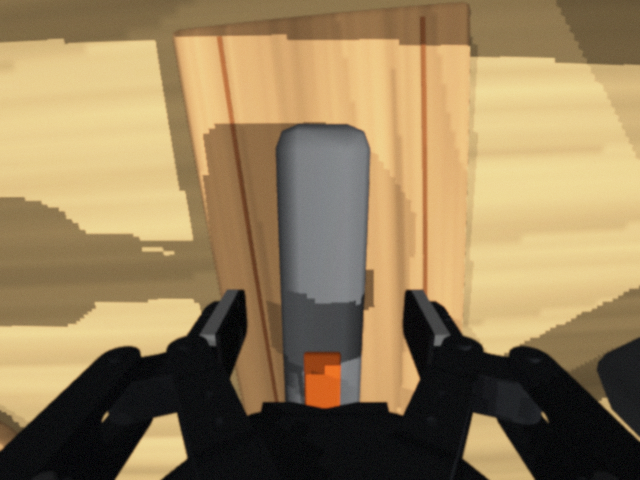

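The scanner handle is centred between the pads (x≈322). Closing on it.

Call:
step_arm --commands '[{"x":0,"y":0,"z":0.02,"roll":0},{"x":0,"y":0,"z":0.02,"roll":0},{"x":0,"y":0,"z":0.02,"roll":0},{"x":0,"y":0,"z":0.02,"roll":0},{"x":0,"y":0,"z":0.02,"roll":0}]' --hand 0 --newtons 60

```text
t: 10.97
ee_pos: [466.1, 305.0, 195.6]
eef_rot: [-0.08, -3.14, 0.0]
ft_force: [0.4, 0.5, 0.5]
opening: 0.367
```

Call:
step_arm --commands '[{"x":0,"y":0,"z":0,"roll":0},{"x":0,"y":0,"z":0,"roll":0},{"x":0,"y":0,"z":0,"roll":0},{"x":0,"y":0,"z":0,"roll":0},{"x":0,"y":0,"z":0,"roll":0}]'

```text
t: 11.38
ee_pos: [466.1, 305.1, 195.7]
eef_rot: [-0.08, -3.141, 0.0]
ft_force: [1.2, -0.0, -0.1]
opening: 0.365
```

```bash
python3 go.py 465.5 304.5 41 177.3; python3 -c "
from h import *
im,m=snap('wrist','w7.png')"
```

```text
t11.4 pinch [466.1 305.   41. ] yaw 177.1 tilt 0.0 F [ 1.2 -0.  -0.1] op 0.365 q [ 0.46  0.19 -0.17  1.22 -0.    0.51]
shift units [ 0.006 -0.006 -0.   ] roll -0.005
```

View pics/w7.png

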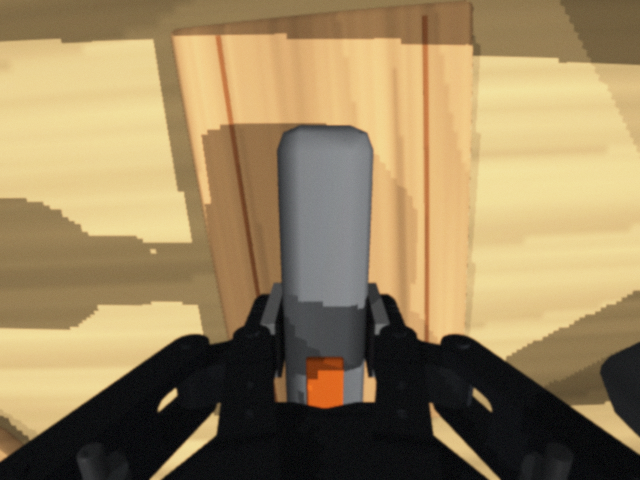

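```bash
python3 - <<'E'
from h import *
m=load('w7.png')
print('rear',onz(m,325,126,50).round(1))
for e in [(281,170),(371,170),(284,290),(368,290)]: print(onz(m,*e,52).round(1))
C=[onz(m,*e,15)[:2] for e in [(175,33),(471,2)]];print(C)
E
```

```text
rear [391.6 309.9  50. ]
[404.5 295.   52. ]
[405.9 324.1  52. ]
[447.  292.4  52. ]
[448.5 322.5  52. ]
[array([352.95299952, 253.16874318]), array([347.86438432, 368.26246715])]
```

Call:
step_arm --commands '[{"x":0,"y":0,"z":-0.05,"roll":0},{"x":0,"y":0,"z":-0.2,"roll":0},{"x":0,"y":0,"z":-0.4,"roll":0},{"x":0,"y":0,"z":-0.6,"roll":0},{"x":0,"y":0,"z":-0.8,"roll":0}]'

```text
t: 11.85
ee_pos: [465.6, 304.8, 275.9]
eef_rot: [-0.08, -3.139, 0.001]
ft_force: [0.2, 0.0, -2.2]
opening: 0.366
```

Call:
step_arm --commands '[{"x":0,"y":0,"z":-0.2,"roll":0},{"x":0,"y":0,"z":-0.4,"roll":0},{"x":0,"y":-0.05,"z":-0.6,"roll":0},{"x":0,"y":-0.15,"z":-0.8,"roll":0},{"x":0,"y":-0.3,"z":-0.95,"roll":0}]'

```text
t: 12.27
ee_pos: [464.4, 275.5, 372.4]
eef_rot: [0.078, 3.14, 0.002]
ft_force: [-0.1, 1.3, -1.6]
opening: 0.365
```

```bash
python3 go.py 450.7 -7.2 213 180
```

```text
t12.3 pinch [464.5 275.7 217.7] yaw 177.2 tilt 0.08 F [-0.1  1.3 -1.6] op 0.365 q [0.41 0.08 0.07 1.56 0.   0.46]
shift units [-2.000e-03 -2.832e+00  4.300e-02] roll -0.063
```

Call:
step_arm --commands '[{"x":0.05,"y":-0.2,"z":0,"roll":0},{"x":0.1,"y":-0.4,"z":0,"roll":0},{"x":0.2,"y":-0.6,"z":0,"roll":-0.02},{"x":0.3,"y":-0.8,"z":0,"roll":-0.04},{"x":0.3,"y":-1.0,"z":0,"roll":-0.06}]'

```text
t: 12.68
ee_pos: [427.7, 176.0, 370.6]
eef_rot: [-0.004, -3.139, 0.0]
ft_force: [0.5, 0.2, -3.0]
opening: 0.365
```

Call:
step_arm --commands '[{"x":0,"y":-0.2,"z":0,"roll":0},{"x":0,"y":-0.4,"z":0,"roll":0},{"x":0,"y":-0.6,"z":0,"roll":0},{"x":0,"y":-0.8,"z":0,"roll":0},{"x":0,"y":-1.0,"z":0,"roll":0}]'

```text
t: 13.1
ee_pos: [428.6, 75.9, 370.6]
eef_rot: [-0.006, -3.141, -0.0]
ft_force: [0.9, 0.2, -2.1]
opening: 0.367
```

```bash
python3 go.py 450.7 -7.2 213 180
```

```text
t13.1 pinch [428.5  75.9 215.9] yaw 179.8 tilt 0.04 F [ 0.9  0.2 -2.1] op 0.367 q [ 0.02 -0.19 -0.19  1.57  0.    0.02]
shift units [-0.225 -0.83   0.028] roll -0.005
```

Call:
step_arm --commands '[{"x":0,"y":-0.2,"z":0,"roll":0},{"x":0,"y":-0.4,"z":0,"roll":0},{"x":0,"y":-0.6,"z":0,"roll":0},{"x":0,"y":-0.75,"z":0,"roll":0},{"x":0,"y":-0.83,"z":0,"roll":0}]'

```text
t: 13.52
ee_pos: [428.4, -7.7, 370.5]
eef_rot: [-0.009, -3.141, 0.001]
ft_force: [-0.0, -0.1, -1.7]
opening: 0.366
```

Call:
step_arm --commands '[{"x":0,"y":0,"z":0,"roll":0},{"x":0,"y":0,"z":0,"roll":0},{"x":0,"y":0,"z":0,"roll":0},{"x":0,"y":0,"z":0,"roll":0},{"x":0,"y":0,"z":0,"roll":0}]'

```text
t: 13.93
ee_pos: [428.7, -5.5, 370.7]
eef_rot: [-0.004, -3.142, -0.0]
ft_force: [0.0, 0.2, -2.2]
opening: 0.365
```

```bash
python3 go.py 450.7 -7.2 213 180; python3 -c "
from h import *
im,m=snap('scene','s8.png');im,m=snap('top','t8.png')
cv2.imwrite('pics/zt8.png',cv2.resize(cv2.imread('pics/t8.png')[155:275,310:450],None,fx=5,fy=5,interpolation=cv2.INTER_CUBIC))
cv2.imwrite('pics/zs8.png',cv2.resize(cv2.imread('pics/s8.png')[150:330,200:410],None,fx=3.3,fy=3.3,interpolation=cv2.INTER_CUBIC))"
```

```text
t13.9 pinch [428.7  -5.5 216. ] yaw 179.8 tilt 0.02 F [ 0.   0.2 -2.2] op 0.365 q [-0.17 -0.21 -0.21  1.57  0.   -0.17]
shift units [-0.22  -0.017  0.03 ] roll -0.003
```

View pics/zs8.png

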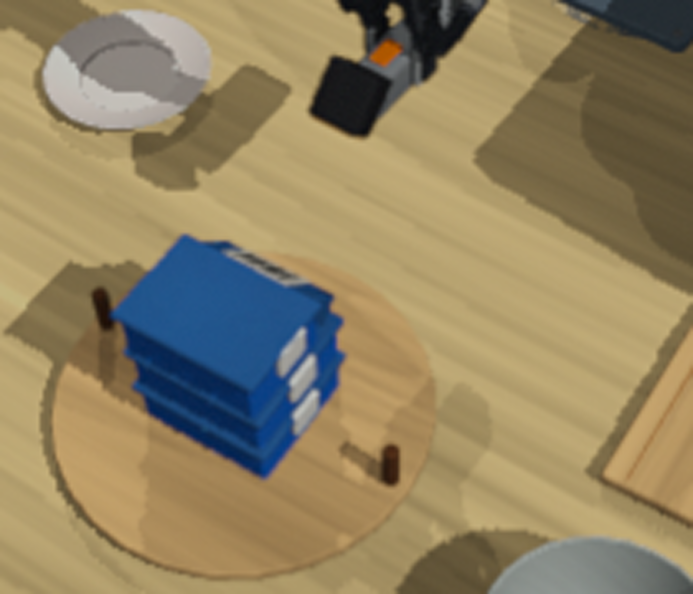

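View pics/zt8.png

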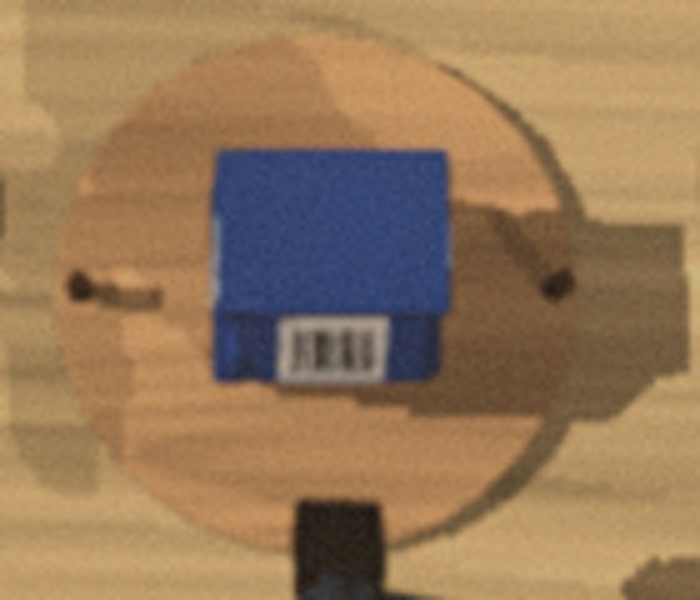

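```bash
python3 - <<'E'
from h import *
m=load('t8.png');T=lambda u,v:(310+u/5,155+v/5)
pa=onz(m,*T(79,283),65)[:2];pb=onz(m,*T(558,283),65)[:2]
print(pa,pb,(pa+pb)/2,'d',np.linalg.norm(pa-pb),'joint deg',np.degrees(np.arctan2(*(pa-pb)[::-1]))-90)
print('label',onz(m,*T(332.5,350),140))
for z in(200,215,225):print('head',z,onz(m,*T(296,503),z).round(1),onz(m,*T(382,503),z).round(1))
s=load('s8.png');
im=cv2.cvtColor(cv2.imread('pics/s8.png'),cv2.COLOR_BGR2GRAY)
print('pinch window pred: ', 428.7+84.7)
S=lambda u,v:(200+u/3.3,150+v/3.3)
print('scene pegs',onz(s,*S(391,452),65),onz(s,*S(101,295),65))
E
```

```text
[641.04738702 127.4072197 ] [ 647.19826874 -138.32874033] [644.12282788  -5.46076032] d 265.80713647252355 joint deg 1.3259652345030588
label [599.67404321  -8.3308352  140.        ]
head 200 [516.3  12.9 200. ] [517.3 -30.3 200. ]
head 215 [515.7  13.7 215. ] [516.7 -29.  215. ]
head 225 [515.3  14.3 225. ] [516.3 -28.1 225. ]
pinch window pred:  513.4
scene pegs [647.77925576 131.77755968  65.        ] [ 655.04648971 -135.65673621   65.        ]
```

```bash
python3 go.py 450.5 -7 213 180.7
```

```text
t14.0 pinch [428.7  -5.7 216. ] yaw 179.8 tilt 0.01 F [ 0.9  0.3 -3.3] op 0.367 q [-0.17 -0.21 -0.21  1.57  0.   -0.17]
shift units [-0.218 -0.013  0.03 ] roll -0.019
```

Call:
step_arm --commands '[{"x":-0.05,"y":-0.02,"z":0.01,"roll":-0.02},{"x":-0.1,"y":-0.02,"z":0.02,"roll":-0.02},{"x":-0.15,"y":-0.02,"z":0.03,"roll":-0.02},{"x":-0.2,"y":-0.02,"z":0.03,"roll":-0.02},{"x":-0.22,"y":-0.02,"z":0.03,"roll":-0.02}]'

```text
t: 14.45
ee_pos: [451.6, -8.4, 367.4]
eef_rot: [0.018, -3.141, -0.0]
ft_force: [-0.2, -1.0, -1.8]
opening: 0.368
```

Call:
step_arm --commands '[{"x":0,"y":0,"z":0,"roll":0},{"x":0,"y":0,"z":0,"roll":0},{"x":0,"y":0,"z":0,"roll":0},{"x":0,"y":0,"z":0,"roll":0},{"x":0,"y":0,"z":0,"roll":0}]'

```text
t: 14.87
ee_pos: [450.6, -8.3, 367.8]
eef_rot: [-0.018, 3.141, 0.0]
ft_force: [-0.1, -0.9, -2.8]
opening: 0.366
```

```bash
python3 go.py 450.5 -7 213 180.7; python3 -c "
from h import *
im,m=snap('scene','s9.png');im,m=snap('top','t9.png');snap('wrist','w9.png')
cv2.imwrite('pics/zt9.png',cv2.resize(cv2.imread('pics/t9.png')[155:275,310:450],None,fx=5,fy=5,interpolation=cv2.INTER_CUBIC))
cv2.imwrite('pics/zs9.png',cv2.resize(cv2.imread('pics/s9.png')[150:330,200:410],None,fx=3.3,fy=3.3,interpolation=cv2.INTER_CUBIC))"
```

```text
t14.9 pinch [450.6  -8.3 213.1] yaw -179.3 tilt 0.0 F [-0.1 -0.9 -2.8] op 0.366 q [-0.17 -0.15 -0.17  1.56  0.   -0.18]
shift units [0.001 0.013 0.001] roll -0.001
```

View pics/zs9.png

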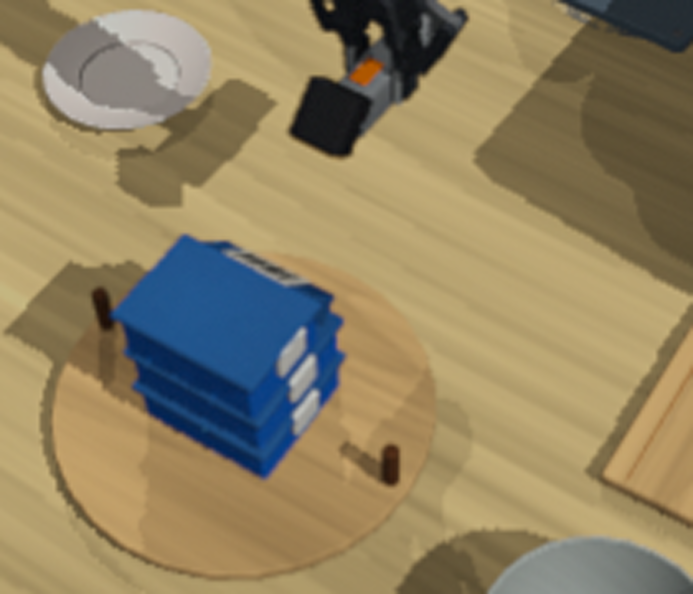

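View pics/zt9.png

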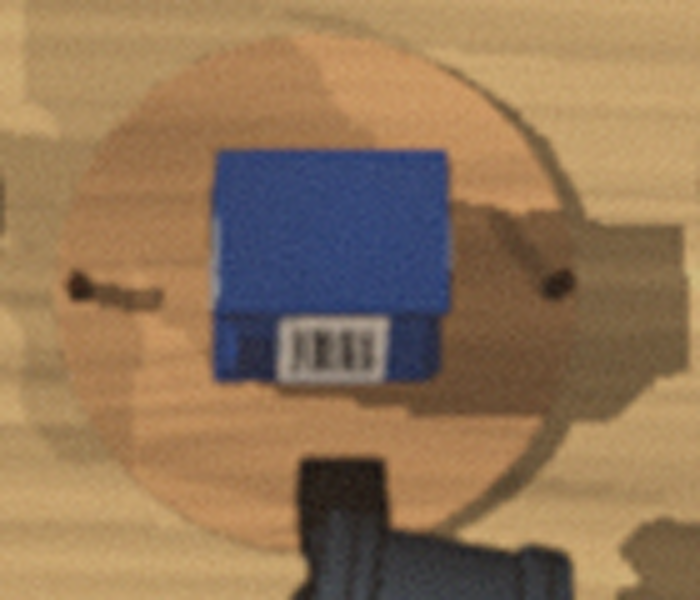

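View pics/w9.png

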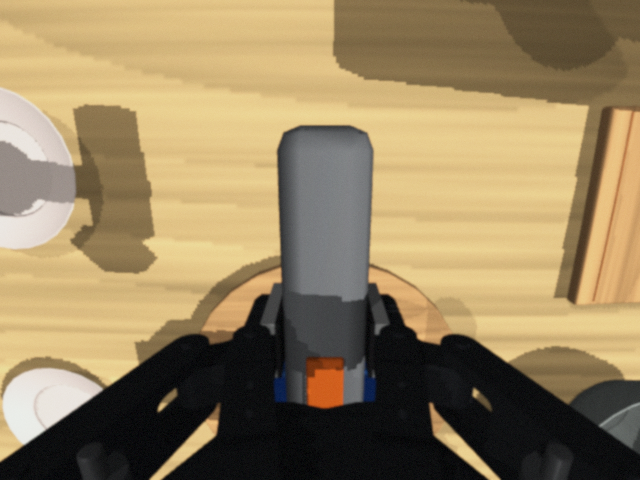

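```bash
python3 - <<'E'
from h import *
m=load('t9.png');T=lambda u,v:(310+u/5,155+v/5)
print('label',onz(m,*T(332.5,350),140))
for z in(205,220):print('head',z,onz(m,*T(301,462),z).round(1),onz(m,*T(385,462),z).round(1))
# pred head: front top in scanner geometry
E
```

```text
label [599.67404321  -8.3308352  140.        ]
head 205 [536.7  11.  205. ] [537.7 -31.  205. ]
head 220 [535.9  11.9 220. ] [536.8 -29.7 220. ]
```

The head is centred about 1 mm to the right of the label. I'll nudge it 1 mm in +y and hold.

Call:
step_arm --commands '[{"x":0,"y":0.01,"z":0,"roll":0},{"x":0,"y":0.01,"z":0,"roll":0},{"x":0,"y":0.01,"z":0,"roll":0},{"x":0,"y":0.01,"z":0,"roll":0},{"x":0,"y":0.01,"z":0,"roll":0}]'

```text
t: 15.43
ee_pos: [450.7, -7.3, 367.7]
eef_rot: [-0.018, 3.142, 0.0]
ft_force: [-0.1, -0.1, -2.1]
opening: 0.365
```

Call:
step_arm --commands '[{"x":0,"y":0,"z":0,"roll":0},{"x":0,"y":0,"z":0,"roll":0},{"x":0,"y":0,"z":0,"roll":0},{"x":0,"y":0,"z":0,"roll":0},{"x":0,"y":0,"z":0,"roll":0}]'

```text
t: 15.85
ee_pos: [450.7, -7.3, 367.7]
eef_rot: [-0.018, 3.142, 0.0]
ft_force: [-0.4, 0.2, -1.8]
opening: 0.367
```

Call:
step_arm --commands '[{"x":0,"y":0,"z":0,"roll":0},{"x":0,"y":0,"z":0,"roll":0},{"x":0,"y":0,"z":0,"roll":0},{"x":0,"y":0,"z":0,"roll":0},{"x":0,"y":0,"z":0,"roll":0}]'

```text
t: 16.27
ee_pos: [450.7, -7.3, 367.7]
eef_rot: [0.018, -3.142, -0.0]
ft_force: [-1.0, -0.4, -1.2]
opening: 0.368
```

Call:
step_arm --commands '[{"x":0,"y":0,"z":0,"roll":0},{"x":0,"y":0,"z":0,"roll":0},{"x":0,"y":0,"z":0,"roll":0},{"x":0,"y":0,"z":0,"roll":0},{"x":0,"y":0,"z":0,"roll":0}]'

```text
t: 16.68
ee_pos: [450.7, -7.3, 367.7]
eef_rot: [-0.018, 3.142, 0.0]
ft_force: [-0.5, -0.4, -1.6]
opening: 0.365
```

Call:
step_arm --commands '[{"x":0,"y":0,"z":0,"roll":0},{"x":0,"y":0,"z":0,"roll":0},{"x":0,"y":0,"z":0,"roll":0},{"x":0,"y":0,"z":0,"roll":0},{"x":0,"y":0,"z":0,"roll":0}]'

```text
t: 17.1
ee_pos: [450.7, -7.3, 367.7]
eef_rot: [0.018, -3.142, -0.0]
ft_force: [-0.3, 0.3, -2.3]
opening: 0.366
```

Call:
step_arm --commands '[{"x":0,"y":0,"z":0,"roll":0},{"x":0,"y":0,"z":0,"roll":0},{"x":0,"y":0,"z":0,"roll":0},{"x":0,"y":0,"z":0,"roll":0},{"x":0,"y":0,"z":0,"roll":0}]'

```text
t: 17.52
ee_pos: [450.7, -7.3, 367.7]
eef_rot: [-0.018, 3.142, 0.0]
ft_force: [-0.6, 0.1, -1.0]
opening: 0.365
```

Call:
step_arm --commands '[{"x":0,"y":0,"z":0,"roll":0},{"x":0,"y":0,"z":0,"roll":0},{"x":0,"y":0,"z":0,"roll":0},{"x":0,"y":0,"z":0,"roll":0},{"x":0,"y":0,"z":0,"roll":0}]'

```text
t: 17.93
ee_pos: [450.7, -7.3, 367.7]
eef_rot: [0.018, -3.141, -0.0]
ft_force: [0.5, -0.6, -2.5]
opening: 0.365
```

Call:
step_arm --commands '[{"x":0,"y":0,"z":0,"roll":0},{"x":0,"y":0,"z":0,"roll":0},{"x":0,"y":0,"z":0,"roll":0},{"x":0,"y":0,"z":0,"roll":0},{"x":0,"y":0,"z":0,"roll":0}]'

```text
t: 18.35
ee_pos: [450.7, -7.3, 367.7]
eef_rot: [-0.018, 3.142, -0.0]
ft_force: [0.9, -1.7, -1.9]
opening: 0.366
```

```bash
python3 go.py 450.5 -7 213 180.7
```

```text
t18.4 pinch [450.7  -7.3 213. ] yaw -179.3 tilt 0.0 F [ 0.9 -1.7 -1.9] op 0.366 q [-0.17 -0.15 -0.17  1.56 -0.   -0.18]
shift units [0.002 0.003 0.   ] roll -0.001
```

Call:
step_arm --commands '[{"x":0.08,"y":0,"z":0,"roll":0},{"x":0.2,"y":0.05,"z":0,"roll":0},{"x":0.25,"y":0.25,"z":0,"roll":0},{"x":0.25,"y":0.5,"z":0,"roll":0},{"x":0.25,"y":0.75,"z":0,"roll":0}]'

```text
t: 18.77
ee_pos: [424.0, 67.7, 367.9]
eef_rot: [-0.015, 3.141, -0.0]
ft_force: [-0.3, 0.7, -2.1]
opening: 0.362
```

Call:
step_arm --commands '[{"x":0,"y":0.2,"z":0,"roll":0},{"x":0,"y":0.4,"z":0,"roll":0},{"x":0,"y":0.6,"z":0,"roll":0},{"x":0,"y":0.8,"z":0,"roll":0},{"x":0,"y":1.0,"z":0,"roll":0}]'

```text
t: 19.18
ee_pos: [423.0, 168.2, 367.8]
eef_rot: [0.018, -3.141, 0.0]
ft_force: [-0.1, 0.1, -2.1]
opening: 0.368
```

Call:
step_arm --commands '[{"x":0,"y":0.2,"z":0,"roll":0},{"x":0,"y":0.4,"z":0,"roll":0},{"x":0,"y":0.6,"z":0,"roll":0},{"x":0,"y":0.8,"z":0,"roll":0},{"x":0,"y":1.0,"z":0,"roll":0}]'

```text
t: 19.6
ee_pos: [421.9, 268.1, 367.8]
eef_rot: [0.018, -3.141, 0.0]
ft_force: [0.4, -0.4, -1.7]
opening: 0.366
```

```bash
python3 go.py 443 312.5 120 181.7
```

```text
t19.6 pinch [421.9 268.  213.1] yaw -179.3 tilt 0.02 F [ 0.4 -0.4 -1.7] op 0.366 q [ 0.43 -0.02 -0.05  1.55 -0.    0.42]
shift units [-0.217  0.442  0.931] roll -0.023
```

Call:
step_arm --commands '[{"x":-0.05,"y":0.15,"z":0,"roll":-0.02},{"x":-0.12,"y":0.3,"z":0.1,"roll":-0.02},{"x":-0.18,"y":0.4,"z":0.3,"roll":-0.02},{"x":-0.22,"y":0.44,"z":0.5,"roll":-0.02},{"x":-0.22,"y":0.44,"z":0.7,"roll":-0.02}]'

```text
t: 20.02
ee_pos: [444.3, 312.4, 297.2]
eef_rot: [-0.045, 3.14, 0.001]
ft_force: [0.9, 0.6, -1.7]
opening: 0.363
```

Call:
step_arm --commands '[{"x":0,"y":0,"z":0.2,"roll":0},{"x":0,"y":0,"z":0.4,"roll":0},{"x":0,"y":0,"z":0.5,"roll":0},{"x":0,"y":0,"z":0.5,"roll":0},{"x":0,"y":0,"z":0.5,"roll":0}]'

```text
t: 20.43
ee_pos: [443.6, 311.3, 247.5]
eef_rot: [0.043, -3.14, 0.001]
ft_force: [-0.6, -0.8, -2.4]
opening: 0.366
```

```bash
python3 go.py 443 312.5 42 181.7; python3 - <<'E'
from h import *
im,m=snap('wrist','w10.png')
E
```

```text
t20.4 pinch [443.4 311.2  92.8] yaw -178.4 tilt 0.08 F [-0.6 -0.8 -2.4] op 0.366 q [ 0.49  0.12 -0.14  1.31 -0.    0.46]
shift units [0.003 0.013 0.508] roll -0.003
```

View pics/w10.png

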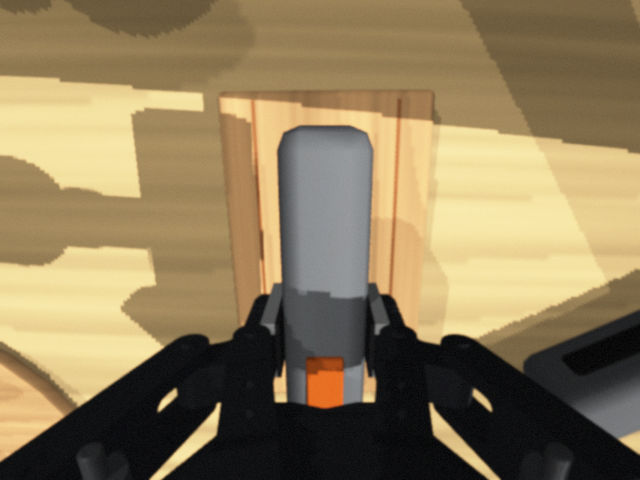

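The rest is aligned with the handle. Its far edge (220..434, centre 327) is within 2 mm of the handle centre (325). Lowering gently.

Call:
step_arm --commands '[{"x":0,"y":0.015,"z":0.1,"roll":0},{"x":0,"y":0.015,"z":0.2,"roll":0},{"x":0,"y":0.015,"z":0.3,"roll":0},{"x":0,"y":0.015,"z":0.38,"roll":0},{"x":0,"y":0.015,"z":0.42,"roll":0}]'

```text
t: 20.9
ee_pos: [443.2, 312.7, 203.5]
eef_rot: [0.043, -3.138, 0.002]
ft_force: [-0.2, -0.9, -2.7]
opening: 0.366
```

Call:
step_arm --commands '[{"x":0,"y":0,"z":0,"roll":0},{"x":0,"y":0,"z":0,"roll":0},{"x":0,"y":0,"z":0,"roll":0},{"x":0,"y":0,"z":0,"roll":0},{"x":0,"y":0,"z":0,"roll":0}]'

```text
t: 21.32
ee_pos: [444.3, 313.3, 206.4]
eef_rot: [-0.043, 3.14, 0.001]
ft_force: [-0.3, -0.8, -1.3]
opening: 0.365
```

```bash
python3 go.py 443 312.5 41.5 181.7
```

```text
t21.3 pinch [444.4 313.4  51.7] yaw -178.4 tilt 0.08 F [-0.3 -0.8 -1.3] op 0.365 q [ 0.49  0.15 -0.19  1.23  0.    0.46]
shift units [ 0.015 -0.008  0.102] roll -0.003
```

Call:
step_arm --commands '[{"x":0.01,"y":0,"z":0.02,"roll":0},{"x":0.01,"y":0,"z":0.04,"roll":0},{"x":0.01,"y":0,"z":0.06,"roll":0},{"x":0.01,"y":0,"z":0.07,"roll":0},{"x":0.01,"y":0,"z":0.07,"roll":0}]'

```text
t: 21.73
ee_pos: [442.7, 312.9, 198.1]
eef_rot: [0.043, -3.14, 0.001]
ft_force: [0.4, 0.1, -3.2]
opening: 0.365
```

```bash
python3 go.py 443 312.5 41.5 181.7
```

```text
t21.7 pinch [442.6 312.9  43.4] yaw -178.4 tilt 0.06 F [ 0.4  0.1 -3.2] op 0.365 q [ 0.49  0.15 -0.21  1.22  0.    0.46]
shift units [-0.004 -0.004  0.019] roll -0.003
```

Call:
step_arm --commands '[{"x":0,"y":0,"z":0.01,"roll":0},{"x":0,"y":0,"z":0.015,"roll":0},{"x":0,"y":0,"z":0.02,"roll":0},{"x":0,"y":0,"z":0.02,"roll":0},{"x":0,"y":0,"z":0.02,"roll":0}]'

```text
t: 22.15
ee_pos: [443.0, 313.1, 196.7]
eef_rot: [0.043, -3.141, 0.0]
ft_force: [-0.4, -0.3, -2.2]
opening: 0.365
```

```bash
python3 go.py 443 312.5 41 181.7
```

```text
t22.1 pinch [443.  313.1  42. ] yaw -178.4 tilt 0.0 F [-0.4 -0.3 -2.2] op 0.365 q [ 0.49  0.15 -0.21  1.21 -0.    0.46]
shift units [-0.    -0.006  0.01 ] roll -0.003
```

Call:
step_arm --commands '[{"x":0,"y":0,"z":0.005,"roll":0},{"x":0,"y":0,"z":0.01,"roll":0},{"x":0,"y":0,"z":0.01,"roll":0},{"x":0,"y":0,"z":0.01,"roll":0},{"x":0,"y":0,"z":0.01,"roll":0}]'

```text
t: 22.57
ee_pos: [442.9, 313.1, 195.7]
eef_rot: [0.043, -3.141, 0.0]
ft_force: [0.5, 0.0, -1.5]
opening: 0.363
```

```bash
python3 go.py 443 312.5 41 181.7
```

```text
t22.6 pinch [442.9 313.1  41. ] yaw -178.4 tilt 0.0 F [ 0.5  0.  -1.5] op 0.363 q [ 0.49  0.15 -0.21  1.21 -0.    0.46]
shift units [-0.001 -0.006  0.   ] roll -0.003
```

Call:
step_arm --commands '[{"x":0,"y":0,"z":0.005,"roll":0},{"x":0,"y":0,"z":0.005,"roll":0},{"x":0,"y":0,"z":0.005,"roll":0},{"x":0,"y":0,"z":0.005,"roll":0},{"x":0,"y":0,"z":0.005,"roll":0}]'

```text
t: 22.98
ee_pos: [443.0, 313.1, 195.7]
eef_rot: [-0.043, 3.141, 0.0]
ft_force: [-1.6, -0.7, 1.4]
opening: 0.366
```

Call:
step_arm --commands '[{"x":0,"y":0,"z":0,"roll":0},{"x":0,"y":0,"z":0,"roll":0},{"x":0,"y":0,"z":0,"roll":0},{"x":0,"y":0,"z":0,"roll":0},{"x":0,"y":0,"z":0,"roll":0}]' --hand 0.75

```text
t: 23.4
ee_pos: [443.1, 313.1, 195.2]
eef_rot: [-0.043, 3.141, 0.0]
ft_force: [0.5, 0.8, 1.0]
opening: 0.749
```

Call:
step_arm --commands '[{"x":0,"y":0,"z":-0.05,"roll":0},{"x":0,"y":0,"z":-0.2,"roll":0},{"x":0,"y":0,"z":-0.4,"roll":0},{"x":0,"y":0,"z":-0.7,"roll":0},{"x":0,"y":0,"z":-1.0,"roll":0}]'

```text
t: 23.82
ee_pos: [442.4, 312.8, 295.5]
eef_rot: [0.043, -3.139, 0.002]
ft_force: [0.9, -0.2, 0.1]
opening: 0.752
```

Call:
step_arm --commands '[{"x":0,"y":0,"z":-0.2,"roll":0},{"x":0,"y":0,"z":-0.4,"roll":0},{"x":0,"y":0,"z":-0.5,"roll":0},{"x":0,"y":0,"z":-0.5,"roll":0},{"x":0,"y":0,"z":-0.5,"roll":0}]'

```text
t: 24.23
ee_pos: [443.1, 313.1, 345.4]
eef_rot: [-0.043, 3.14, 0.001]
ft_force: [-0.8, -0.2, -0.6]
opening: 0.752
```

```bash
python3 go.py 443 312.5 41 181.7; python3 - <<'E'
from h import *
snap('wrist','w11.png');snap('scene','s11.png');snap('top','t11.png')
E
```

```text
t24.2 pinch [443.2 313.2 190.7] yaw -178.4 tilt 0.05 F [-0.8 -0.2 -0.6] op 0.752 q [0.49 0.09 0.02 1.51 0.   0.46]
shift units [ 0.004 -0.008  1.497] roll -0.003
```

View pics/w11.png

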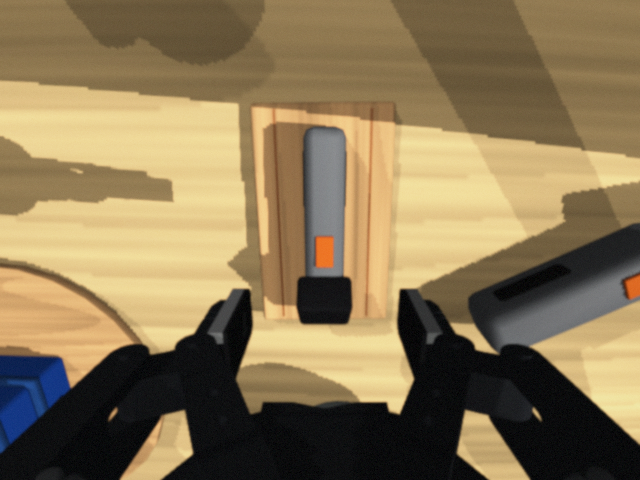

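View pics/s11.png

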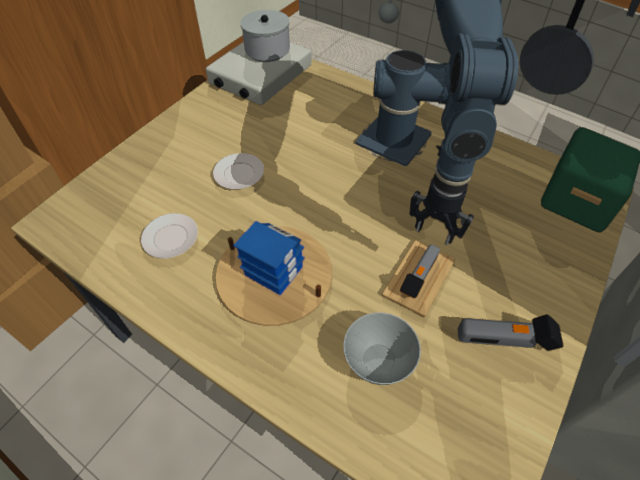

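View pics/t11.png

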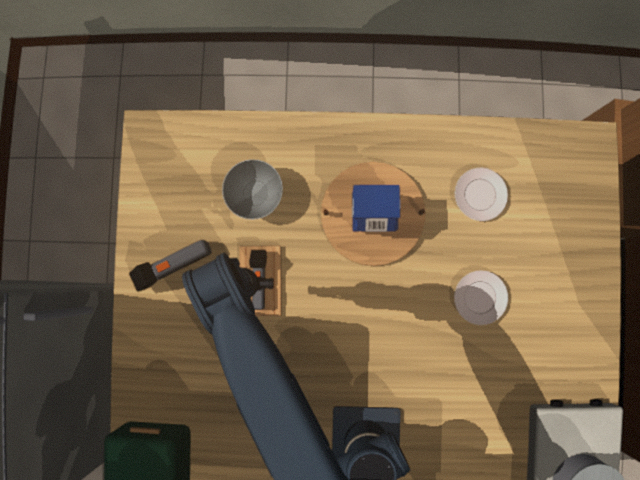

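The wrist view shows the scanner lying upright and lengthwise in the middle of the rest. The gripper is clear of it. The bowl (252,190) and plates (482,194) and (481,298) are at the same pixels as at the start.

```bash
python3 -c "
from h import *
print(bot.close_job())"
```

```text
the job is handed in; nothing more can be done
None
```

I carried out all three steps and handed the job in at about 24 s of the 72 s allowed; the hand-in gives no verdict.

- **Turntable:** I turned it about 122° clockwise by peg_a until the label faced the robot. Final checks disagreed slightly: both pegs and the box edge put the joint at about +1.3 to +1.6°, the label edge at +0.3°, and the gripped peg at about -0.2°. I left it there.
- **Scan:** I held the scanner for about 3 s with the arm's reported pose steady to 0.1 mm. The handle was level, about 90 mm from the label by calculation and within about 1 mm of its middle. The scanner did not slip in the grip, and the wrist force showed no sign of bumping the containers.
- **Return:** The scanner lies upright and lengthwise on the rest. I set the grip point about 5 mm behind the rest's centre so the whole scanner sits in the middle, sideways within about 1 mm. The two camera estimates of the rest differed by about 3 mm and I used the average.
- **Bowl and plates:** They appear at the same pixels in the top picture as at the start. The gripper is about 150 mm above the grasp height and touching nothing. No wrist force reading at the end of a move passed about 4 N.

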